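# Press a tray board home in the spring-plunger drilling jig and hold it

### The job

Pick up the small wooden tray board and set it on its long edge on the plywood base of the drilling jig, flush along the low metal fence, with its plain square end facing the sprung plunger but not yet touching it. Then slide it along the fence so that it pushes the plunger in until the square end bears on the steel stop block, and finish while still holding it pressed firmly there, flat on the base and flush with the fence, as for drilling. Do not ram the stop, and leave the pot, the jar and the climate meter where they are.

Things in the scene. Friction and masses are not known exactly. Their poses are not given: they have to be found in the camera images.
- board_mid (a point): Middle of the loose pale wooden board, standing on its long edge: 120 mm long (its x), 22 thick (y), 56 high (z); 0.08 to 0.17 kg. The point is half-way along, across and up. +x points to the plain square end, 60 mm off; at -x a tenon 10 mm thick, 32 high spans 44 to 60 mm off. Grip it across its thickness near mid-length, in the upper half, so that the fingertips clear the fence.
- board: The same board; its origin is the centre of its underside, 28 mm below board_mid, with the same axes.
- jig: Jig fixed to the bench: plywood base 250 x 90 mm, 6 thick (x -135 to 115, y -53 to 37). Origin at bench level, z up; +x runs along the fence to the plunger, +y across to the fence. Low aluminium fence, x -125 to 60 mm, 14 wide: face at y = +11 mm, top at z = 13 mm; the other side is open. A board that is home has board_mid at x 0, y 0, z 34 mm and the same x axis.
- stop_block: Dark steel stop block on the jig's base, part of the jig and with the same origin and axes: its flat stop face, 46 mm wide and 6 to 52 mm above the bench, is at x = 60 mm; behind it is the plunger's barrel, to x = 98 mm.
- plunger_tip (a point): Tip of the steel plunger, a round pin of 13 mm diameter that stands 14 mm out of the stop face towards jig -x, 28 mm above the bench (jig x = 46 mm, y = 0 when out); its axes are the jig's.
- plunger (a joint): Plunger travel in m: 0 = fully out, 0.014 = pressed level with the stop face, where the part meets the stop. A spring pushes it back with about 2 N at 0 and 7.6 N at 0.014; it returns if released.
- pot_2: Small black nursery pot, 68 mm wide, 58 mm high, bystander; origin at the centre of its underside.
- seed_jar_2: Small clear jar with a red screw lid (a like jar with a green lid stands nearer the robot, fixed), 52 mm wide, 69 mm high, bystander; origin at the centre of its underside.
- climate_meter: Small white meter, 42 x 62 x 58 mm high, bystander; origin at the centre of its underside.

How it is judged:
By the outcome, as a careful person would: the job done as asked, in the order asked, and still so for the second after the job is handed in, while the arm keeps its last pose, push and grip.
It also fails if it takes over 58 s, if anything falls off the work surface, if the arm or the gripper's body presses on something with over 40 N, if the wrist force passes 120 N, or if a joint passes its speed limit or range.

### The arm

A 7-joint arm with a two-finger parallel gripper is mounted at the origin on the work surface; the furniture and walls round the work are solid. World frame = base frame: x ahead of the robot, y to its left, z up, the work surface at z = 0. Lengths are in m, angles in rad, forces in N, time in s.
With the tool pointing down it reaches from about 0.425 to 0.925 m from the base axis. Payload 6.8 kg.
Tool frame: the origin (TCP) lies on the centre line of the jaws, within the pads' length; the fingertips stand 8 mm ahead of it and the grasp point (between the pads) lies 11 mm behind it (bot.tips_ahead is the distance from the TCP to the fingertips, in m); z points along the fingers, y is the line along which they close (so a half turn about z gives the same grasp; the last joint's range is limited). The gripper opens to 85 mm and grips with 20 to 120 N. Pads are 22 mm wide; open, the fingers measure 114 mm over their backs; the gripper's body (76 mm by 85 mm) begins 54 mm behind the grasp point. The pads swing forward as they close: fully open they stand 13 mm farther back than shut.
Start: joints at [-1.324, 0.477, 0.022, 1.555, -0.011, 1.109, -0.083], TCP at [0.234, 0.633, 0.204] pointing down, gripper open.
Joint ranges: [-2.96, 2.96], [-0.34, 2.1], [-1.41, 1.46], [0.24, 2.44], [-1.37, 4.51], [0.17, 1.92], [-2.96, 2.96]. Speed limits (rad/s): [2.39, 2.39, 3.14, 3.14, 3.14, 3.14, 3.14].

### API

Orientations are given as a unit quaternion [w, x, y, z].
In Python, from station import bot gives the robot as it stands.
- The arm moves only by the tool send_rows, never from a script. Its argument "deltas" is text: rows parted by semicolons, each of 4 numbers parted by spaces: the shift along the tool's x, y, z in m, then the turn about the tool's z in degrees. In form: x y z spin; .... A call has 1 to 5 rows; each row is the pose to reach, as a shift and turn from the pose commanded when the call began, along the tool's axes at that moment; what a row does not reach only later rows make up. A row lasts 1/10 s, in which the tool goes at most 50 mm and 8.59 degrees, less where a joint would pass 70% of its speed; a pose out of reach is approached as far as the arm can. A call with a gripper value outside its range is refused whole. "claw" is the opening, from 0 (shut) to 1 (fully open), set as the call begins (left out, the last holds). The fingers move at their own pace and stop on an object; "force" is the grip in N (left out, the last holds). Time passes only in rows, so rows that repeat a pose let the fingers close. It gives the time, the measured TCP pose, the force, the opening and the grip force at its end, in the units of the state.
- bot.get_obs(): the state, without advancing time (a new reading comes with each control period).
- bot.read_camera(name): name is "scene" or "top" or "wrist"; returns a dict with "img" (480x640x3 uint8, red, green, blue), "depth" (480x640 float32, m along the optical axis (not along the pixel's ray), 0 where there is no reading), "fx", "fy", "cx", "cy" (pixels), "dist_coeffs" ([k1, k2, p1, p2, k3] as OpenCV has them; the pictures are not rectified), "camera_from_world" (4x4, takes a point from world to camera coordinates). Camera axes: x right, y up, looking along -z (the intrinsics and any distortion apply to the point x, -y, -z); pixel columns grow to the right and rows downward; lengths in m; the calibration is good to about 2 mm. A picture is of the moment at which its call begins.
- bot.hand_in(): hands the job in; it is judged then, once.
Trained networks look in a picture, given as the dict that the camera call returned (one of the last four; its "shot" number tells which), for a name from the list of things; names that differ only in an ending like _2 or _b are one class to them, and where a whole thing is asked for, a point or a joint stands for the part that bears it (a point fixed in the world has none). Each returns a list of dicts, best first, with "confidence" (0 to 1); they miss things now and then, are a little off and sometimes report something else, mostly with a low value. They report only what shows in the picture. A call takes as long as a camera call.
- bot.masks_of(picture, query): "mask" (480x640 bool, what is visible of it).
- bot.landmark_of(picture, query): "xyz" ([x, y, z] in m, in world coordinates, good to about 4 mm: a listed point, or the origin of a listed thing).
The state is a dict: "t": time; "q": joint angles; "joint_vel": joint speeds; "joint_torque": joint torques, N m; "eef_pos": TCP position; "tool_rot": TCP orientation; "contact_force": force on the tool from outside, world axes, zero at the start; "torque": the same for the moment, N m; "gripper_width": opening from 0.0 (shut) to 1.0 (fully open); "grasp_force": force on a finger pad.
Only numpy, scipy, OpenCV 4.12 (cv2) and the standard library are available. Lean on these libraries where they do the work, as an engineer would, in place of code of your own. Each camera call takes 0.05 s, during which the arm holds its last target. There are 200 camera calls.

## Working session

There is one attempt and no reset: what is moved stays moved. The work goes in short steps, Python scripts to look and compute and a tool call to move; the robot and the scene stay as the last step left them, time stands still between calls to the robot, and variables do not carry over. Pictures are saved under pics/ and viewed, at most 10 in all, crops included, and the job is handed in when it is done.

Besides the shell and the picture viewer there is one more tool, called after ">>>" as name(argument=value, ...) on one line, values as JSON. send_rows: Moves the arm, as the interface text tells. Its arguments: {"type":"object","properties":{"deltas":{"type":"string"},"claw":{"type":"number"},"force":{"type":"number"}},"required":["deltas"]}

```bash
mkdir -p pics; ls; cat > h.py <<'E'
import numpy as np, cv2
from station import bot
def cloud(p, mask=None):
    d=p["depth"]; m=d>0
    if mask is not None: m&=mask
    v,u=np.nonzero(m); K=np.array([[p["fx"],0,p["cx"]],[0,p["fy"],p["cy"]],[0,0,1.]])
    n=cv2.undistortPoints(np.stack([u,v],1).astype(float)[:,None],K,np.array(p["dist_coeffs"],float))[:,0]
    z=d[v,u]; c=np.stack([n[:,0]*z,-n[:,1]*z,-z,np.ones_like(z)],1)
    return (c@np.linalg.inv(np.array(p["camera_from_world"])).T)[:,:3],u,v
def save(p,n): cv2.imwrite("pics/"+n,p["img"][:,:,::-1])
E
python3 - <<'E'
from h import *
o=bot.get_obs(); print(o)
np.set_printoptions(precision=4,suppress=True)
ims=[]
for n in ["scene","top"]:
    p=bot.read_camera(n); save(p,n+"0.png")
    for q in ["board_mid","board","jig","stop_block","plunger_tip","pot_2","seed_jar_2","climate_meter"]:
        print(n,q,[(round(r["confidence"],2),np.round(r["xyz"],4)) for r in bot.landmark_of(p,q)[:3]])
    for q in ["board","jig"]:
        for r in bot.masks_of(p,q)[:2]:
            c,u,v=cloud(p,r["mask"]); print(n,q,"mask",r["confidence"],len(c),u.min(),u.max(),v.min(),v.max(),c.min(0),c.max(0))
E
```

```text
pics
{'t': 0.0, 'q': array([-1.32410522,  0.47779866,  0.0223684 ,  1.55648836, -0.01145205,
        1.10934768, -0.08309399]), 'joint_vel': array([ 8.31182127e-05, -7.87990747e-04,  9.71534301e-05,  1.30628919e-03,
       -2.05240688e-04,  4.40843325e-04, -3.34084693e-04]), 'joint_torque': array([ 6.01403517e-04, -5.96453762e+01,  1.60857640e+00, -2.81193280e+01,
        1.25494946e-02,  9.35210672e-03,  1.87404157e-05]), 'eef_pos': array([0.23430773, 0.63230523, 0.20301176]), 'tool_rot': array([-6.99429547e-05,  1.76455128e-01,  9.84308220e-01, -9.54384096e-04]), 'contact_force': array([ 0.56659661,  0.06742368, -0.65912403]), 'torque': array([ 0.04352122, -0.01284669, -0.00781635]), 'grasp_force': 0.0, 'gripper_width': 0.9988515167728209}
scene board_mid [(0.8, array([0.4538, 0.2129, 0.0267]))]
scene board [(0.88, array([0.4548, 0.2132, 0.0024]))]
scene jig [(0.68, array([ 0.3294,  0.3486, -0.0001])), (0.61, array([ 0.4805, -0.2508,  0.0033]))]
scene stop_block []
scene plunger_tip []
scene pot_2 [(0.79, array([ 0.4183,  0.3662, -0.002 ])), (0.54, array([0.4511, 0.2156, 0.001 ]))]
[... 283 characters left out ...]
5 -0.1055  0.0572]
top board_mid [(0.88, array([0.4549, 0.2124, 0.0259]))]
top board [(0.71, array([0.4545, 0.2112, 0.001 ]))]
top jig [(0.61, array([ 0.4791, -0.2506,  0.    ]))]
top stop_block []
top plunger_tip [(0.37, array([ 0.4832, -0.2985,  0.0277])), (0.25, array([ 0.4763, -0.2535, -0.0007]))]
top pot_2 [(0.74, array([ 0.4159,  0.3631, -0.0011]))]
top seed_jar_2 [(0.67, array([0.4542, 0.2113, 0.0012])), (0.6, array([ 0.3264,  0.3426, -0.0017]))]
top climate_meter [(0.58, array([ 0.423 ,  0.0292, -0.0014]))]
top board mask 0.89 941 203 264 205 227 [ 0.4392  0.1511 -0.0044] [0.4883 0.2842 0.0597]
top jig mask 0.66 4917 389 512 179 238 [ 0.4081 -0.3766 -0.0029] [ 0.533  -0.1141  0.0561]
```

View pics/top0.png

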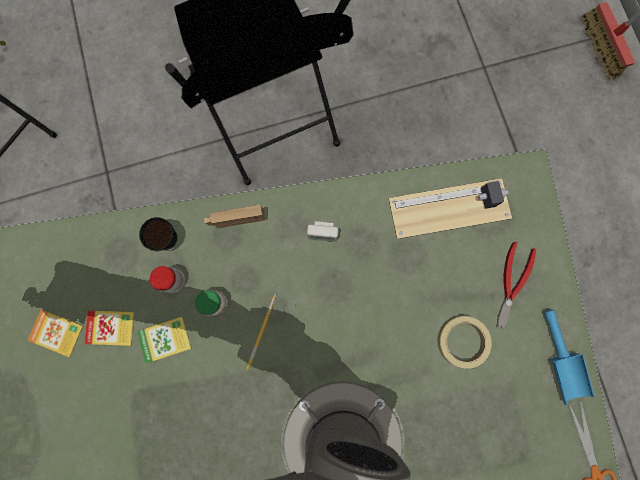

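View pics/scene0.png

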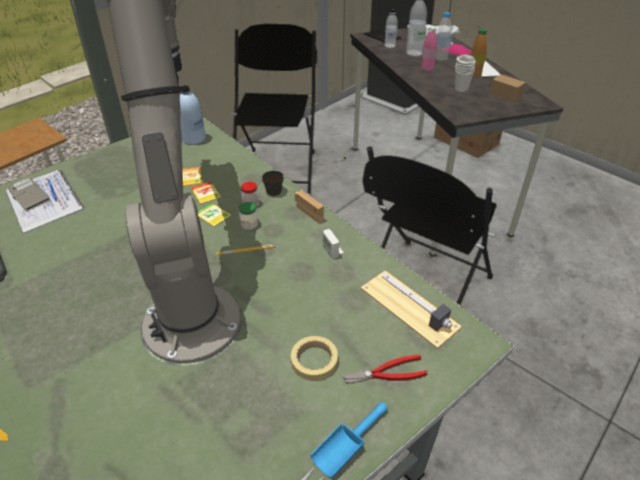

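```bash
python3 - <<'E'
from h import *
np.set_printoptions(precision=4,suppress=True)
p=bot.read_camera("top")
C,u,v=cloud(p)
def sel(zl,zh,x0,x1,y0,y1): 
    return C[(C[:,2]>zl)&(C[:,2]<zh)&(C[:,0]>x0)&(C[:,0]<x1)&(C[:,1]>y0)&(C[:,1]<y1)]
def rect(n,P):
    r=cv2.minAreaRect(P[:,:2].astype(np.float32)); print(n,len(P),r,P[:,2].mean())
    q=P[:,:2]-P[:,:2].mean(0); w,V=np.linalg.eigh(q.T@q); a=V[:,1]; print("  mean",P.mean(0),"axis deg",np.degrees(np.arctan2(a[1],a[0]))%180)
rect("board top",sel(.052,.060,.4,.52,.13,.29))
rect("tenon",sel(.036,.05,.4,.52,.13,.29))
rect("base",sel(.003,.009,.38,.56,-.40,-.09))
rect("fence",sel(.0105,.0155,.38,.56,-.40,-.09))
rect("block",sel(.047,.057,.38,.56,-.40,-.09))
rect("barrel",sel(.02,.04,.38,.56,-.40,-.09))
E
```

```text
board top 568 ((0.45727476477622986, 0.20354048907756805), (0.02249397151172161, 0.10389453917741776), 8.350616455078125) 0.05560195773883759
  mean [0.4571 0.2035 0.0556] axis deg 98.38733500011378
tenon 118 ((0.45358535647392273, 0.21100442111492157), (0.019444970414042473, 0.11977238953113556), 9.901450157165527) 0.043071275383812314
  mean [0.4481 0.2184 0.0431] axis deg 94.30792549528267
base 3765 ((0.47001832723617554, -0.245520681142807), (0.30792325735092163, 0.1789279729127884), 89.73775482177734) 0.005923626653770868
  mean [ 0.4635 -0.2348  0.0059] axis deg 95.91799365374253
fence 558 ((0.4407435357570648, -0.2498953938484192), (0.14959511160850525, 0.2412726730108261), 7.159869194030762) 0.012968867416409149
  mean [ 0.4872 -0.2303  0.013 ] axis deg 83.08902037588058
block 297 ((0.4922219514846802, -0.32378602027893066), (0.04616468772292137, 0.027712585404515266), 7.9208245277404785) 0.05194412873039451
  mean [ 0.4912 -0.3228  0.0519] axis deg 9.393602912994481
barrel 182 ((0.48730117082595825, -0.32524245977401733), (0.06015108898282051, 0.042131487280130386), 79.93177032470703) 0.03268918299206732
  mean [ 0.4882 -0.3193  0.0327] axis deg 97.0978495935666
```

Top view: the board is at pixels (205–264, 205–227), with its tenon at the left (+y). The jig is at (390–512, 180–238), with the fence on the far side and the stop at the right end (-y). The measured sizes match, so I'm moving towards the board.

>>> send_rows(deltas="-0.02 -0.02 0 4; -0.055 -0.05 0 11; -0.095 -0.085 0 18; -0.13 -0.115 0 25; -0.16 -0.145 0 31", claw=1)

```text
t: 1.65
eef_pos: [0.3358, 0.4389, 0.2042]
tool_rot: [0.0, 0.436, 0.9, 0.0]
contact_force: [1.8, 0.0, -0.4]
gripper_width: 0.998
grasp_force: 0.0
```

```bash
cat >> h.py <<'E'
from scipy.spatial.transform import Rotation as Ro
def state():
    o=bot.get_obs(); w,x,y,z=o["tool_rot"]; R=Ro.from_quat([x,y,z,w]).as_matrix(); return o,np.array(o["eef_pos"]),R
def go(target,ydeg):
    "tool-frame shift and spin to put TCP at target with tool y axis at world angle ydeg (mod 180)"
    o,p,R=state(); d=R.T@(np.array(target)-p); a=np.degrees(np.arctan2(R[1,1],R[0,1])); s=-((ydeg-a+90)%180-90)
    print("t",round(o["t"],2),"pos",p.round(4),"ydeg",round(a,2),"tilt z",R[:,2].round(4),"q",np.round(o["q"],3),"F",np.round(o["contact_force"],1)); print("delta",d.round(4),"spin",round(s,2))
E
python3 -c "
from h import *
go([.456,.212,.16],8.3)"
```

```text
t 1.65 pos [0.3358 0.4389 0.2042] ydeg 38.3 tilt z [ 7.e-04  1.e-04 -1.e+00] q [-1.179  0.276  0.18   1.861 -0.057  1.009 -0.307] F [ 1.8  0.  -0.4]
delta [-0.2526 -0.0463  0.0443] spin 30.0
```

>>> send_rows(deltas="-0.045 -0.009 0.009 6; -0.095 -0.018 0.018 13; -0.145 -0.027 0.027 20; -0.195 -0.036 0.036 27; -0.235 -0.044 0.044 30")

```text
t: 2.15
eef_pos: [0.4476, 0.2285, 0.1601]
tool_rot: [0.0, 0.653, 0.757, 0.001]
contact_force: [0.9, 0.7, -0.6]
gripper_width: 0.998
grasp_force: 0.0
```

>>> send_rows(deltas="-0.002 0 0 0; -0.002 0 0 0")

```text
t: 2.35
eef_pos: [0.4473, 0.2275, 0.16]
tool_rot: [-0.0, 0.653, 0.758, -0.0]
contact_force: [-0.1, 0.7, 0.2]
gripper_width: 1.002
grasp_force: 0.0
```

```bash
python3 - <<'E'
from h import *
np.set_printoptions(precision=4,suppress=True)
go([.456,.212,.16],8.3)
p=bot.read_camera("wrist"); save(p,"w1.png")
print(bot.landmark_of(p,"board_mid"))
C,u,v=cloud(p)
P=C[(C[:,2]>.050)&(C[:,2]<.062)&(abs(C[:,0]-.456)<.06)&(abs(C[:,1]-.21)<.09)]
print(len(P),P[:,2].mean(),cv2.minAreaRect(P[:,:2].astype(np.float32)))
E
```

```text
t 2.35 pos [0.4473 0.2275 0.16  ] ydeg 8.53 tilt z [-0.0001  0.     -1.    ] q [-0.914  0.251  0.376  2.029 -0.118  0.882 -0.325] F [-0.1  0.7  0.2]
delta [-0.0166  0.0063  0.    ] spin 0.23
[{'xyz': [0.4541, 0.2137, 0.0283], 'confidence': 0.83}]
2839 0.05537964348723668 ((0.45671138167381287, 0.20633026957511902), (0.021758954972028732, 0.10294602066278458), 8.192684173583984)
```

View pics/w1.png

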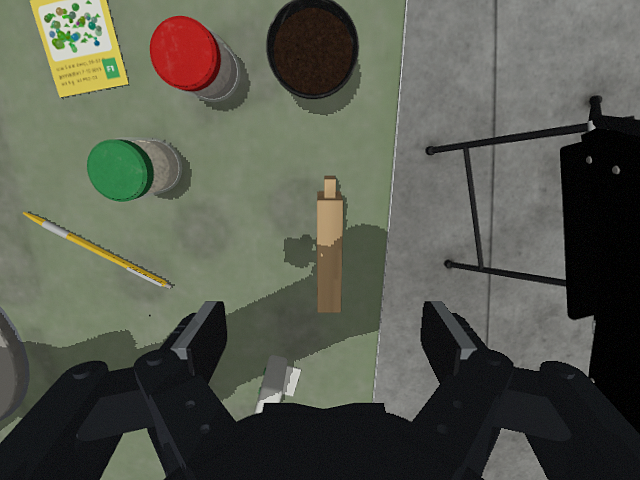

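Wrist view: the board is at pixels (317–342, 178–312), with its tenon on top. It lies between the jaws' sides and nothing is near the fingers. Descending.

>>> send_rows(deltas="-0.008 0.003 0.01 0; -0.015 0.006 0.045 0.2; -0.015 0.006 0.085 0.2; -0.015 0.006 0.115 0.2; -0.015 0.006 0.126 0.2")

```text
t: 2.95
eef_pos: [0.4529, 0.2141, 0.031]
tool_rot: [-0.001, 0.652, 0.758, -0.002]
contact_force: [0.0, -0.1, -0.4]
gripper_width: 0.999
grasp_force: 0.0
```

>>> send_rows(deltas="0 0 0 0; 0 0 0 0")

```text
t: 3.15
eef_pos: [0.4558, 0.2151, 0.0348]
tool_rot: [0.0, 0.653, 0.758, 0.001]
contact_force: [0.8, 0.1, 1.0]
gripper_width: 1.001
grasp_force: 0.0
```

```bash
python3 - <<'E'
from h import *
go([.4555,.2135,.034],8.3)
p=bot.read_camera("wrist"); print(bot.landmark_of(p,"board_mid"))
E
```

```text
t 3.15 pos [0.4558 0.2151 0.0348] ydeg 8.51 tilt z [ 1.e-03  7.e-04 -1.e+00] q [-0.818  0.457  0.313  2.113 -0.241  0.604 -0.187] F [0.8 0.1 1. ]
delta [-0.0016 -0.0005  0.0008] spin 0.21
[{'xyz': [0.4531, 0.2127, 0.0291], 'confidence': 0.77}]
```

>>> send_rows(deltas="0 0 0 0; 0 0 0 0; 0 0 0 0; 0 0 0 0; 0 0 0 0", claw=0, force=60)

```text
t: 3.75
eef_pos: [0.4552, 0.2146, 0.0341]
tool_rot: [-0.0, 0.653, 0.757, 0.0]
contact_force: [0.1, 0.1, -0.2]
gripper_width: 0.144
grasp_force: 0.0
```

>>> send_rows(deltas="0 0 0 0; 0 0 0 0; 0 0 0 0; 0 0 0 0; 0 0 0 0")

```text
t: 4.25
eef_pos: [0.4551, 0.2145, 0.034]
tool_rot: [-0.0, 0.653, 0.757, -0.0]
contact_force: [-0.1, 0.1, -0.2]
gripper_width: -0.002
grasp_force: 0.0
```

```bash
python3 - <<'E'
from h import *
a=bot.read_camera("wrist"); b=bot.read_camera("scene")
print(bot.landmark_of(a,"board_mid"),bot.landmark_of(b,"board_mid"))
cv2.imwrite("pics/c2.png",np.hstack([cv2.resize(a["img"],(400,300)),cv2.resize(b["img"][120:300,200:440],(400,300))])[:,:,::-1])
go([.4555,.2135,.034],8.3)
E
```

```text
[{'xyz': [0.4536, 0.2143, 0.028], 'confidence': 0.78}] [{'xyz': [0.4555, 0.2147, 0.0279], 'confidence': 0.84}]
t 4.45 pos [0.4551 0.2145 0.034 ] ydeg 8.47 tilt z [-1.e-04 -0.e+00 -1.e+00] q [-0.817  0.457  0.313  2.114 -0.242  0.603 -0.187] F [ 0.6 -0.2 -0.1]
delta [-0.0011  0.0002 -0.    ] spin 0.17
```

View pics/c2.png

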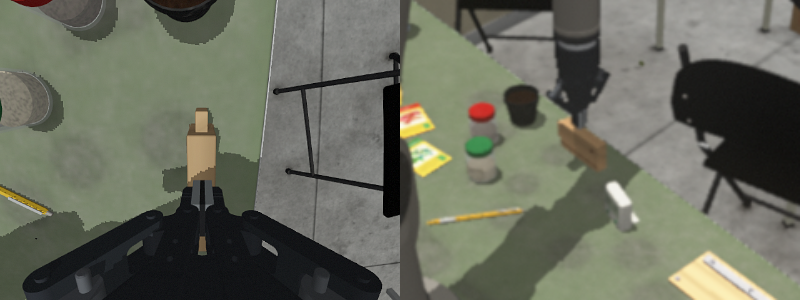

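Left (wrist): the shut fingers at (200, 180–250) show as a thin pair over the board, not astride it. Right (scene): the tips seem to be on top of the board. I'll measure the fingertips' real height.

```bash
python3 - <<'E'
from h import *
print(bot.tips_ahead, [x for x in dir(bot) if x[0]!='_'])
for n in ["wrist","scene","top"]:
    p=bot.read_camera(n); C,u,v=cloud(p)
    m=(abs(C[:,0]-.455)<.02)&(abs(C[:,1]-.2145)<.075)&(C[:,2]>.02)
    P=C[m]; print(n,len(P))
    for y in np.arange(.14,.29,.01):
        q=P[abs(P[:,1]-y)<.005]
        if len(q): print("  y%.2f"%y,len(q),np.percentile(q[:,2],[2,25,50,75,98]).round(3))
E
```

```text
0.008 ['PlanningError', 'get_obs', 'hand_in', 'landmark_of', 'masks_of', 'read_camera', 'tips_ahead']
wrist 30240
  y0.15 5 [0.054 0.055 0.055 0.055 0.055]
  y0.16 180 [0.055 0.055 0.055 0.056 0.057]
  y0.17 77 [0.055 0.055 0.056 0.056 0.057]
  y0.20 24 [0.097 0.098 0.108 0.111 0.113]
  y0.21 647 [0.097 0.099 0.109 0.11  0.115]
  y0.22 2869 [0.055 0.077 0.098 0.111 0.152]
  y0.23 20281 [0.055 0.125 0.142 0.15  0.161]
  y0.24 3792 [0.055 0.057 0.156 0.159 0.162]
  y0.25 1009 [0.054 0.055 0.055 0.056 0.057]
  y0.26 946 [0.024 0.043 0.044 0.053 0.056]
  y0.27 410 [0.023 0.043 0.043 0.044 0.045]
scene 1970
  y0.15 35 [0.021 0.03  0.042 0.049 0.058]
  y0.16 244 [0.024 0.057 0.388 0.415 0.461]
  y0.17 366 [0.032 0.363 0.405 0.436 0.468]
  y0.18 630 [0.044 0.224 0.276 0.316 0.46 ]
  y0.19 130 [0.026 0.058 0.236 0.259 0.349]
  y0.20 233 [0.027 0.097 0.136 0.159 0.347]
  y0.21 169 [0.029 0.074 0.097 0.131 0.348]
  y0.22 52 [0.021 0.039 0.055 0.088 0.127]
  y0.23 37 [0.021 0.033 0.045 0.057 0.128]
  y0.24 27 [0.021 0.035 0.049 0.056 0.058]
  y0.25 28 [0.024 0.037 0.05  0.057 0.06 ]
  y0.26 8 [0.024 0.032 0.039 0.055 0.056]
  y0.27 11 [0.023 0.029 0.04  0.043 0.046]
top 2601
  y0.15 40 [0.024 0.034 0.047 0.055 0.057]
  y0.16 421 [0.04  0.383 0.408 0.424 0.465]
  y0.17 492 [0.04  0.415 0.443 0.464 0.482]
  y0.18 679 [0.048 0.224 0.272 0.458 0.491]
  y0.19 202 [0.028 0.056 0.453 0.474 0.498]
  y0.20 244 [0.032 0.057 0.293 0.466 0.498]
  y0.21 104 [0.025 0.088 0.458 0.474 0.495]
  y0.22 33 [0.29  0.456 0.466 0.474 0.488]
  y0.23 21 [0.442 0.446 0.45  0.452 0.456]
  y0.24 121 [0.427 0.447 0.454 0.46  0.463]
  y0.25 163 [0.034 0.429 0.446 0.457 0.462]
  y0.26 59 [0.023 0.043 0.426 0.435 0.452]
  y0.27 22 [0.023 0.039 0.043 0.045 0.046]
```

```bash
python3 - <<'E'
from h import *
np.set_printoptions(precision=3,suppress=True)
o,t,R=state()
for n in ["wrist","scene"]:
    p=bot.read_camera(n); C,u,v=cloud(p); L=(C-t)@R
    # gripper material: dark pixels near the tool axis
    g=p["img"][v,u].astype(int).max(1)<75
    m=g&(abs(L[:,0])<.03)&(abs(L[:,1])<.05)&(L[:,2]>-.13)&(L[:,2]<.03)
    P=L[m]; U=u[m];V=v[m]
    print(n,len(P))
    for z in np.arange(-.12,.03,.01):
        k=abs(P[:,2]-z)<.005
        if k.sum(): print("  z%.3f n%d x %s y %s  u %d-%d v %d-%d"%(z,k.sum(),np.percentile(P[k,0],[5,95]),np.percentile(P[k,1],[5,95]),U[k].min(),U[k].max(),V[k].min(),V[k].max()))
    if n=="scene":
        cu,cv_=int(np.median(U)),int(np.median(V)); c=p["img"][cv_-50:cv_+70,cu-80:cu+80]; cv2.imwrite("pics/s3.png",cv2.resize(c,(800,600),interpolation=cv2.INTER_CUBIC)[:,:,::-1]); print("crop centre",cu,cv_)
E
```

```text
wrist 54157
  z-0.120 n10641 x [0.005 0.021] y [-0.048  0.042]  u 71-556 v 425-479
  z-0.110 n13560 x [0.004 0.018] y [-0.046  0.048]  u 89-548 v 392-479
  z-0.100 n11572 x [-0.005  0.018] y [-0.044  0.044]  u 114-523 v 366-472
  z-0.090 n5777 x [-0.007  0.017] y [-0.039  0.041]  u 150-502 v 358-440
  z-0.080 n6945 x [-0.007  0.013] y [-0.032  0.034]  u 189-455 v 337-414
  z-0.070 n1904 x [-0.004  0.014] y [-0.02   0.022]  u 228-418 v 327-399
  z-0.060 n674 x [-0.008  0.012] y [-0.01   0.012]  u 288-359 v 313-377
  z-0.050 n517 x [0.007 0.012] y [-0.012  0.014]  u 289-358 v 302-325
  z-0.040 n425 x [0.007 0.012] y [-0.011  0.014]  u 291-356 v 291-311
  z-0.030 n62 x [0.007 0.012] y [-0.01   0.012]  u 296-350 v 288-300
  z-0.020 n8 x [0.02  0.023] y [0.011 0.011]  u 345-345 v 256-263
scene 399
  z-0.120 n69 x [-0.018 -0.001] y [-0.048  0.047]  u 293-321 v 163-179
  z-0.110 n66 x [-0.017  0.001] y [-0.046  0.046]  u 295-322 v 166-181
  z-0.100 n71 x [-0.016  0.001] y [-0.044  0.043]  u 295-322 v 168-184
  z-0.090 n52 x [-0.014  0.007] y [-0.035  0.037]  u 298-321 v 172-185
  z-0.080 n59 x [-0.013  0.008] y [-0.029  0.028]  u 300-318 v 177-187
  z-0.070 n17 x [-0.012 -0.005] y [-0.016  0.009]  u 303-313 v 181-188
  z-0.060 n14 x [-0.009  0.005] y [-0.014  0.001]  u 303-309 v 186-191
  z-0.050 n10 x [-0.006  0.005] y [-0.015 -0.008]  u 303-306 v 190-193
  z-0.040 n4 x [-0.007 -0.004] y [-0.014 -0.008]  u 305-306 v 194-195
crop centre 308 177
```

View pics/s3.png

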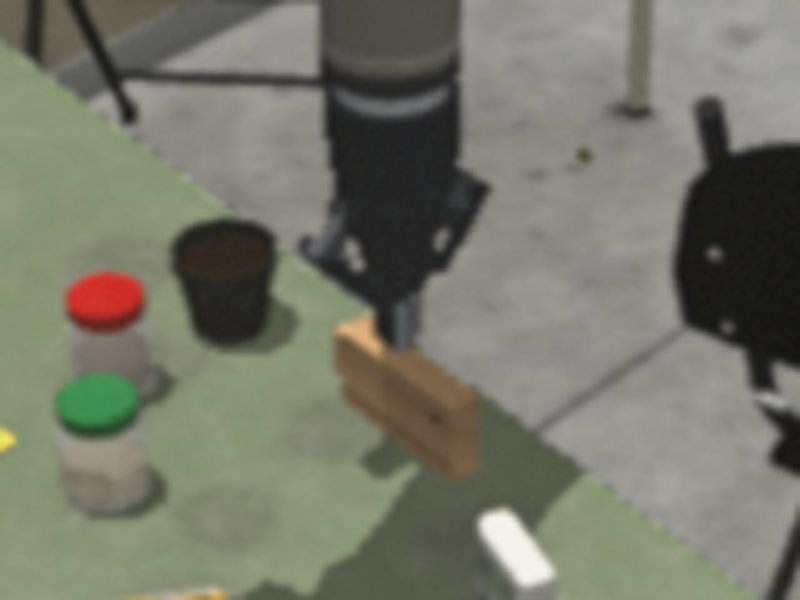

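The shut fingertips actually end about 26 mm behind the reported TCP, at world z ≈ 0.06. They closed just above the board, which hasn't moved. I'll open and check that offset before going lower.

>>> send_rows(deltas="0 0 0 0; 0 0 0 0; 0 0 0 0; 0 0 0 0; 0 0 0 0", claw=1)

```text
t: 5.2
eef_pos: [0.4551, 0.2145, 0.034]
tool_rot: [-0.0, 0.653, 0.757, -0.0]
contact_force: [0.8, 0.2, 0.1]
gripper_width: 0.849
grasp_force: 0.0
```

>>> send_rows(deltas="0 0 0 0; 0 0 0.01 0; 0 0 0.02 0; 0 0 0.03 0; 0 0 0.034 0")

```text
t: 5.7
eef_pos: [0.4542, 0.214, -0.0016]
tool_rot: [-0.0, 0.653, 0.757, -0.001]
contact_force: [-0.2, 0.8, 0.1]
gripper_width: 1.0
grasp_force: 0.0
```

```bash
python3 - <<'E'
from h import *
np.set_printoptions(precision=3,suppress=True)
go([.4555,.2140,-.003],8.3)
o,t,R=state()
p=bot.read_camera("wrist"); C,u,v=cloud(p); L=(C-t)@R
g=p["img"][v,u].astype(int).max(1)<75
m=g&(abs(L[:,0])<.03)&(abs(L[:,1])<.07)&(abs(L[:,1])>.015)
P=L[m]
for z in np.arange(-.08,.01,.005):
    k=abs(P[:,2]-z)<.0025
    if k.sum()>3: print("  z%.3f n%d x %s y %s"%(z,k.sum(),np.percentile(P[k,0],[5,95]),np.percentile(P[k,1],[5,95])))
save(p,"w4.png"); print(bot.landmark_of(p,"board_mid"))
E
```

```text
t 5.7 pos [ 0.454  0.214 -0.002] ydeg 8.47 tilt z [-0.002 -0.001 -1.   ] q [-0.789  0.522  0.279  2.126 -0.275  0.529 -0.158] F [-0.2  0.8  0.1]
delta [-0.     0.001  0.001] spin 0.17
  z-0.080 n472 x [0.004 0.013] y [-0.053  0.055]
  z-0.075 n741 x [0.001 0.012] y [-0.046  0.048]
  z-0.070 n897 x [-0.005  0.012] y [-0.053  0.055]
  z-0.065 n849 x [-0.008  0.012] y [-0.053  0.055]
  z-0.060 n753 x [-0.008  0.012] y [-0.053  0.055]
  z-0.055 n689 x [-0.009  0.012] y [-0.053  0.055]
  z-0.050 n585 x [-0.008  0.012] y [-0.052  0.055]
  z-0.045 n449 x [-0.009  0.012] y [-0.043  0.048]
  z-0.040 n144 x [-0.008  0.009] y [-0.042  0.044]
  z-0.005 n6 x [-0.005  0.004] y [-0.042 -0.016]
  z0.000 n1140 x [-0.014  0.006] y [-0.047  0.048]
[{'xyz': [0.4527, 0.2148, 0.0286], 'confidence': 0.79}]
```

View pics/w4.png

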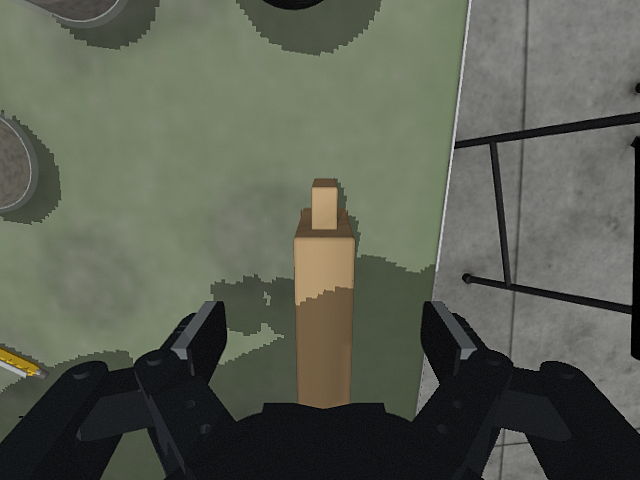

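The open tips are at tool z −0.040, so shut they're at about −0.027, which agrees. The board (295–352, 180–405) lies astride between the pads. Closing.

>>> send_rows(deltas="0 0 0 0; 0 0 0 0; 0 0 0 0; 0 0 0 0; 0 0 0 0", claw=0, force=60)

```text
t: 6.3
eef_pos: [0.4553, 0.2147, 0.0004]
tool_rot: [-0.0, 0.653, 0.757, 0.0]
contact_force: [-1.5, -0.2, 3.0]
gripper_width: 0.242
grasp_force: 58.9
```

>>> send_rows(deltas="0 0 0 0; 0 0 0 0; 0 0 0 0; 0 0 0 0")

```text
t: 6.7
eef_pos: [0.4553, 0.2147, 0.0003]
tool_rot: [-0.0, 0.653, 0.757, 0.0]
contact_force: [-0.4, -0.8, 5.7]
gripper_width: 0.245
grasp_force: 59.1
```

>>> send_rows(deltas="0 0 -0.005 0; 0 0 -0.02 0; 0 0 -0.045 0; -0.005 0 -0.075 0; -0.025 -0.002 -0.1 0")

```text
t: 7.2
eef_pos: [0.4569, 0.1914, 0.1013]
tool_rot: [-0.0, 0.652, 0.759, 0.001]
contact_force: [1.7, 0.7, -0.5]
gripper_width: 0.248
grasp_force: 58.8
```

>>> send_rows(deltas="-0.035 -0.004 0 0; -0.07 -0.008 0 0; -0.11 -0.012 0 0; -0.15 -0.016 0 0; -0.19 -0.02 0 0")

```text
t: 7.7
eef_pos: [0.4646, -0.0028, 0.1001]
tool_rot: [-0.0, 0.653, 0.758, 0.0]
contact_force: [1.6, -0.3, -2.1]
gripper_width: 0.248
grasp_force: 58.9
```

```bash
python3 -c "
from h import *
o=bot.get_obs();print(o['gripper_width'],o['grasp_force'])
go([.4737,-.1912,.10],7.9)"
```

```text
0.24815406082792651 58.88961911201477
t 7.7 pos [ 0.4646 -0.0028  0.1001] ydeg 8.49 tilt z [-0.e+00  1.e-04 -1.e+00] q [-0.501  0.292  0.439  2.165 -0.187  0.72   0.211] F [ 1.6 -0.3 -2.1]
delta [-1.876e-01 -1.880e-02  1.000e-04] spin 0.59
```

>>> send_rows(deltas="-0.04 -0.004 0 0.2; -0.08 -0.008 0 0.4; -0.12 -0.012 0 0.6; -0.155 -0.016 0 0.6; -0.175 -0.019 0 0.6")

```text
t: 8.2
eef_pos: [0.4714, -0.1806, 0.1002]
tool_rot: [0.0, 0.658, 0.753, -0.0]
contact_force: [-0.0, 0.2, -0.2]
gripper_width: 0.248
grasp_force: 58.9
```

>>> send_rows(deltas="-0.01 0 0 0; -0.01 0 0 0; -0.01 0 0 0")

```text
t: 8.5
eef_pos: [0.4734, -0.1858, 0.0998]
tool_rot: [-0.001, 0.656, 0.754, 0.0]
contact_force: [0.1, 0.5, -1.3]
gripper_width: 0.251
grasp_force: 58.9
```

```bash
python3 - <<'E'
from h import *
np.set_printoptions(precision=4,suppress=True)
go([.4737,-.1912,.10],7.9)
p=bot.read_camera("wrist"); save(p,"w5.png"); print([(r["confidence"],r["xyz"]) for q in ["board_mid","jig","plunger_tip"] for r in bot.landmark_of(p,q)[:2]])
t=bot.read_camera("top"); print([(r["confidence"],r["xyz"]) for q in ["board_mid","jig","plunger_tip"] for r in bot.landmark_of(t,q)[:2]])
for n,p in (("w",p),("t",t)):
    C,u,v=cloud(p)
    def sel(zl,zh,r): return C[(C[:,2]>zl)&(C[:,2]<zh)&(C[:,0]>r[0])&(C[:,0]<r[1])&(C[:,1]>r[2])&(C[:,1]<r[3])]
    for nm,P in (("fence",sel(.0115,.0145,(.44,.56,-.36,-.09))),("base",sel(.004,.008,(.38,.56,-.42,-.09))),("block",sel(.049,.054,(.44,.54,-.36,-.29))),("boardtop",sel(.145,.165,(.44,.52,-.26,-.11)))):
        if len(P)<20: print(n,nm,len(P)); continue
        # in nominal jig frame
        a=np.radians(-82.08); J=(P[:,:2]-[.482,-.2506])@np.array([[np.cos(a),-np.sin(a)],[np.sin(a),np.cos(a)]])
        print(n,nm,len(P),"z",P[:,2].mean(),"jig x",np.percentile(J[:,0],[1,50,99])*1e3,"y",np.percentile(J[:,1],[1,50,99])*1e3)
        b=np.round(J[:,0]/.02)*20
        for k in np.unique(b):
            s=J[b==k,1]*1e3
            if len(s)>8: print("    x%4d n%d ymin %.1f ymax %.1f"%(k,len(s),np.percentile(s,2),np.percentile(s,98)))
E
```

```text
t 8.5 pos [ 0.4734 -0.1858  0.0998] ydeg 7.94 tilt z [-0.0006  0.0009 -1.    ] q [-0.14   0.368  0.48   2.07  -0.246  0.757  0.631] F [ 0.1  0.5 -1.3]
delta [-0.0054 -0.0004 -0.0002] spin 0.04
[(0.66, [0.4741, -0.1867, 0.126])]
[(0.59, [0.4748, -0.1891, 0.1261]), (0.96, [0.4785, -0.2522, 0.0029])]
w fence 605 z 0.012770143784329729 jig x [-124.8939 -111.5221  -84.3544] y [ 7.0139 15.337  20.5891]
    x-120 n321 ymin 7.0 ymax 20.0
    x-100 n261 ymin 11.7 ymax 20.3
    x -80 n23 ymin 18.1 ymax 20.6
w base 9984 z 0.00557520213918248 jig x [-134.2058  -92.3608   92.2331] y [-56.0377 -29.7367  32.7724]
    x-140 n771 ymin -55.0 ymax 30.8
    x-120 n2548 ymin -55.7 ymax 30.8
    x-100 n1887 ymin -55.6 ymax 31.6
    x -80 n1417 ymin -55.3 ymax 31.8
    x -60 n1117 ymin -55.5 ymax 32.5
    x -40 n1010 ymin -55.2 ymax 32.7
    x -20 n763 ymin -55.2 ymax 32.6
    x   0 n151 ymin -55.4 ymax -45.3
    x  20 n9 ymin -55.2 ymax -53.6
    x  80 n181 ymin -31.6 ymax 34.3
    x 100 n128 ymin -32.1 ymax 34.7
w block 13
w boardtop 11925 z 0.15520583061343152 jig x [-108.0427  -75.9981  -34.6569] y [-1
[... 276 characters left out ...]
x-120 n31 ymin 7.8 ymax 20.8
    x-100 n38 ymin 7.7 ymax 21.2
    x -80 n9 ymin 9.3 ymax 18.5
t base 1405 z 0.006022583024331833 jig x [-133.2395  -80.5115  -10.1947] y [-56.007  -23.0314  32.4716]
    x-140 n65 ymin -55.6 ymax 31.1
    x-120 n277 ymin -56.4 ymax 31.4
    x-100 n253 ymin -54.8 ymax 32.5
    x -80 n226 ymin -54.8 ymax 7.6
    x -60 n224 ymin -54.6 ymax 8.2
    x -40 n217 ymin -54.6 ymax 7.9
    x -20 n125 ymin -49.1 ymax 2.8
    x   0 n14 ymin -34.2 ymax 1.1
t block 0
t boardtop 351 z 0.15477721523484086 jig x [-119.8822  -85.6835  -65.0034] y [-21.4162   2.1489  18.0245]
    x-100 n136 ymin -8.5 ymax 12.2
    x -80 n178 ymin -20.0 ymax 18.0
    x -60 n29 ymin -21.7 ymax 14.5
```

View pics/w5.png

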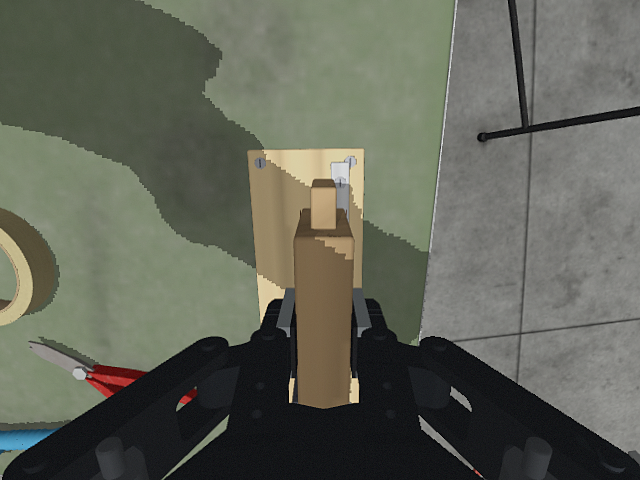

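Wrist view: the board (295–352, 180–405) is held straight and parallel to the base (248–364, 150–). The fence's end is at (332–350, 163–215). Depth puts the fence face 3–4 mm closer than I first estimated, so the board has to shift about 7 mm away from the fence before it is lowered.

>>> send_rows(deltas="-0.008 -0.003 0 -0.3; -0.018 -0.0075 0.015 -0.3; -0.025 -0.0075 0.04 -0.3; -0.025 -0.0075 0.065 -0.3; -0.025 -0.0075 0.078 -0.3")

```text
t: 9.4
eef_pos: [0.4682, -0.2134, 0.0204]
tool_rot: [-0.001, 0.655, 0.755, -0.001]
contact_force: [-0.0, 0.8, -1.5]
gripper_width: 0.246
grasp_force: 58.8
```

>>> send_rows(deltas="0 0 0 0; 0 0 0 0; 0 0 0 0")

```text
t: 9.7
eef_pos: [0.4703, -0.2133, 0.023]
tool_rot: [0.001, 0.655, 0.756, 0.0]
contact_force: [0.5, 0.1, -0.7]
gripper_width: 0.247
grasp_force: 58.8
```

```bash
cat >> h.py <<'E'
def jigcheck(names=("wrist","top")):
    np.set_printoptions(precision=4,suppress=True)
    o,t,R=state(); a=np.radians(-81.8); M=np.array([[np.cos(a),-np.sin(a)],[np.sin(a),np.cos(a)]]); O=np.array([.4787,-.2511])
    print("t",o["t"],"tcp jig",((t[:2]-O)@M).round(4),t[2].round(4),"ydeg",np.degrees(np.arctan2(R[1,1],R[0,1])),"F jig",(np.array(o["contact_force"][:2])@M).round(1),round(o["contact_force"][2],1),"grip",o["gripper_width"],o["grasp_force"],"tilt",R[:2,2])
    bt=t[2]+.0555
    for n in names:
        p=bot.read_camera(n); C,u,v=cloud(p); J=np.c_[(C[:,:2]-O)@M,C[:,2]]*1e3
        for nm,zl,zh in (("fence",11,14.7),("base",4,8),("board",bt*1e3-5,bt*1e3+5)):
            P=J[(J[:,2]>zl)&(J[:,2]<zh)&(abs(J[:,1])<70)&(J[:,0]>-140)&(J[:,0]<130)]
            if nm=="fence": P=P[(P[:,1]>5)&(P[:,1]<30)]
            if nm=="board": P=P[abs(P[:,1])<30]
            for k in range(-140,130,20):
                s=P[abs(P[:,0]-k)<10]
                if len(s)>10: print(n,nm,"x%4d n%d y %.1f..%.1f xmin %.1f xmax %.1f z %.1f"%(k,len(s),*np.percentile(s[:,1],[2,98]),s[:,0].min(),s[:,0].max(),s[:,2].mean()))
E
python3 -c "
from h import *
jigcheck()"
```

```text
t 9.7 tcp jig [-0.0386 -0.003 ] 0.023 ydeg 8.175149164849184 F jig [-0.   0.5] -0.7 grip 0.2473045495098706 58.83550465106964 tilt [ 0.0018 -0.0005]
wrist fence x-120 n827 y 10.8..24.4 xmin -125.6 xmax -110.3 z 12.7
wrist fence x-100 n995 y 11.1..24.5 xmin -109.8 xmax -90.0 z 12.7
wrist fence x -80 n901 y 11.3..24.6 xmin -90.0 xmax -70.1 z 12.4
wrist fence x -60 n641 y 13.9..24.8 xmin -70.0 xmax -50.0 z 12.4
wrist fence x -40 n523 y 15.3..25.2 xmin -50.0 xmax -30.1 z 12.6
wrist fence x -20 n45 y 21.3..25.0 xmin -30.0 xmax -24.8 z 12.5
wrist fence x  40 n191 y 15.3..20.6 xmin 30.4 xmax 50.0 z 13.1
wrist fence x  60 n25 y 15.6..20.9 xmin 50.2 xmax 52.7 z 12.4
wrist base x-140 n1727 y -51.1..34.0 xmin -135.5 xmax -130.0 z 5.5
wrist base x-120 n5668 y -51.4..34.5 xmin -130.0 xmax -110.1 z 5.7
wrist base x-100 n4810 y -51.5..35.1 xmin -109.8 xmax -90.0 z 5.7
wrist base x -80 n3432 y -51.7..35.6 xmin -90.0 xmax -70.0 z 5.5
wrist base x -60 n2503 y -51.6..35.9 xmin -70.0 xmax -50.0 z 5.5
wrist base x -40 n2237 y -51.5..36.2 xmin -50.0 xmax -30.0 z 5.5
wrist base x -20 n1311 y -51.7..36.8 xmin -30.0 xmax -10.0 z 5.5
wrist base x   0 n341 y -51.9..36.8 xmin -10.0 xmax 9.8 z 5.5
wrist base x  40 n115 y -25.4..-20.1 xmin 34.9 xmax 49.7 z 5.5
wrist base x  60 n93 y -25.7..-20.1 xmin 50.1 xmax 58.8 z 5.4
wrist board x -80 n1985 y -12.3..8.4 xmin -81.8 xmax -70.0 z 77.9
wrist board x -60 n3233 y -17.0..13.1 xmin -70.0 xmax -50.0 z 78.2
wrist board x -40 n2859 y -23.9..20.2 xmin -50.0 xmax -30.0 z 78.2
wrist board x -20 n2132 y -12.6..8.5 xmin -30.0 xmax -10.0 z 78.2
wrist board x   0 n316 y -12.3..8.4 xmin -10.0 xmax -5.2 z 78.2
```

>>> send_rows(deltas="0 0 0.004 -0.3; 0 0 0.008 -0.3; 0 0 0.011 -0.3; 0 0 0.013 -0.3; 0 0 0.014 -0.3")

```text
t: 10.3
eef_pos: [0.4692, -0.2129, 0.0076]
tool_rot: [-0.0, 0.653, 0.757, -0.0]
contact_force: [0.2, -0.5, -3.0]
gripper_width: 0.249
grasp_force: 58.8
```

>>> send_rows(deltas="0 0 0 0; 0 0 0 0; 0 0 0 0")

```text
t: 10.6
eef_pos: [0.4695, -0.2129, 0.0081]
tool_rot: [0.0, 0.653, 0.757, 0.0]
contact_force: [0.6, -0.2, -0.9]
gripper_width: 0.246
grasp_force: 58.8
```

>>> send_rows(deltas="0 0 0.001 0; 0 0 0.002 0; 0 0 0.002 0; 0 0 0.002 0")

```text
t: 11.0
eef_pos: [0.4695, -0.2129, 0.0063]
tool_rot: [0.0, 0.653, 0.757, 0.0]
contact_force: [-1.6, 1.4, 5.4]
gripper_width: 0.246
grasp_force: 59.6
```

The board touches the base at the expected height, with 5 N. Next I ease it towards the fence.

>>> send_rows(deltas="0 0.0005 0 0; 0 0.001 0 0; 0 0.0015 0 0; 0 0.0015 0 0")

```text
t: 11.4
eef_pos: [0.4696, -0.2129, 0.0063]
tool_rot: [-0.001, 0.653, 0.757, -0.0]
contact_force: [-5.9, 0.9, 10.2]
gripper_width: 0.247
grasp_force: 60.6
```

```bash
python3 -c "
from h import *
jigcheck(())
print(bot.get_obs()['torque'])"
```

```text
t 11.4 tcp jig [-0.0391 -0.0036] 0.0063 ydeg 8.43503203725229 F jig [-1.7 -5.7] 10.2 grip 0.24702737718924467 60.579121112823486 tilt [-0.0018  0.0007]
[0.1271 1.1778 0.03  ]
```

>>> send_rows(deltas="0 0.0005 0 0; 0 0.001 0 0; 0 0.001 0 0")

```text
t: 11.7
eef_pos: [0.4696, -0.2129, 0.0063]
tool_rot: [-0.002, 0.653, 0.757, -0.001]
contact_force: [-7.3, 0.9, 13.3]
gripper_width: 0.253
grasp_force: 61.0
```

```bash
python3 -c "
from h import *
jigcheck(())
print(bot.get_obs()['torque'])"
```

```text
t 11.7 tcp jig [-0.0391 -0.0036] 0.0063 ydeg 8.422941847372776 F jig [-1.9 -7.1] 13.3 grip 0.25271722778429867 61.00723206996918 tilt [-0.0033  0.001 ]
[0.0795 1.7901 0.0871]
```

>>> send_rows(deltas="0 0 -0.001 0; 0 0 -0.002 0; 0 0 -0.002 0")

```text
t: 12.0
eef_pos: [0.4722, -0.2125, 0.008]
tool_rot: [0.0, 0.653, 0.757, 0.0]
contact_force: [-0.2, 0.7, -1.4]
gripper_width: 0.246
grasp_force: 58.9
```

```bash
python3 -c "
from h import *
jigcheck(['wrist'])
print(bot.get_obs()['torque'])"
```

```text
t 12.0 tcp jig [-0.0392 -0.001 ] 0.008 ydeg 8.48503014147473 F jig [-0.7 -0.1] -1.4 grip 0.24614940901498908 58.89546990394592 tilt [ 0.0004 -0.0001]
wrist fence x-120 n951 y 10.9..24.3 xmin -125.2 xmax -110.2 z 12.7
wrist fence x-100 n1175 y 11.0..24.5 xmin -109.9 xmax -90.0 z 12.6
wrist fence x -80 n1016 y 11.2..24.6 xmin -89.9 xmax -70.0 z 12.5
wrist fence x -60 n668 y 15.7..25.0 xmin -70.0 xmax -50.0 z 12.5
wrist fence x -40 n414 y 15.9..25.1 xmin -50.0 xmax -33.2 z 12.4
wrist fence x  20 n124 y 16.1..21.1 xmin 16.1 xmax 29.9 z 12.5
wrist fence x  40 n93 y 16.4..21.4 xmin 30.1 xmax 37.7 z 12.4
wrist base x-140 n2066 y -51.1..34.2 xmin -135.7 xmax -130.0 z 5.5
wrist base x-120 n6623 y -51.2..34.5 xmin -130.0 xmax -110.0 z 5.7
wrist base x-100 n5627 y -51.5..35.1 xmin -110.0 xmax -90.0 z 5.6
wrist base x -80 n3948 y -51.6..35.6 xmin -90.0 xmax -70.0 z 5.5
wrist base x -60 n3072 y -51.5..35.9 xmin -70.0 xmax -50.0 z 5.5
wrist base x -40 n2660 y -51.4..36.2 xmin -50.0 xmax -30.1 z 5.5
wrist base x -20 n1213 y -51.7..36.8 xmin -30.0 xmax -10.0 z 5.5
wrist base x   0 n267 y -51.9..-39.4 xmin -10.0 xmax 1.5 z 5.5
wrist base x  20 n45 y -21.0..-16.5 xmin 22.3 xmax 30.0 z 5.6
wrist base x  40 n161 y -21.4..-16.1 xmin 30.0 xmax 44.4 z 5.5
wrist board x -80 n2057 y -10.4..10.3 xmin -82.3 xmax -70.0 z 62.8
wrist board x -60 n3268 y -15.2..15.2 xmin -70.0 xmax -50.0 z 63.2
wrist board x -40 n2805 y -22.1..22.3 xmin -50.0 xmax -30.0 z 63.2
wrist board x -20 n2123 y -10.4..10.7 xmin -30.0 xmax -10.0 z 63.2
wrist board x   0 n272 y -9.9..10.4 xmin -10.0 xmax -5.6 z 63.0
[-0.0203 -0.0141  0.0248]
```

>>> send_rows(deltas="0 0.0005 0 0; 0 0.001 0 0; 0 0.0015 0 0; 0 0.0015 0 0")

```text
t: 12.45
eef_pos: [0.4726, -0.2124, 0.0078]
tool_rot: [-0.001, 0.653, 0.757, -0.0]
contact_force: [-1.7, -1.4, -0.4]
gripper_width: 0.251
grasp_force: 59.1
```

```bash
python3 -c "
from h import *
jigcheck(())
print(bot.get_obs()['torque'])"
```

```text
t 12.45 tcp jig [-0.0392 -0.0005] 0.0078 ydeg 8.4635011240179 F jig [ 1.1 -1.9] -0.4 grip 0.2509327720794341 59.066609144210815 tilt [-0.0013  0.0002]
[-0.0761  0.5369  0.0885]
```

>>> send_rows(deltas="0 0 0.001 0; 0 0 0.0018 0; 0 0 0.0018 0; 0 0 0.0018 0")

```text
t: 12.85
eef_pos: [0.4727, -0.2123, 0.0064]
tool_rot: [-0.001, 0.653, 0.757, -0.0]
contact_force: [-4.5, 1.1, 6.2]
gripper_width: 0.243
grasp_force: 59.7
```

```bash
python3 -c "
from h import *
jigcheck(['wrist'])
print(bot.get_obs()['torque'])"
```

```text
t 12.85 tcp jig [-0.0392 -0.0004] 0.0064 ydeg 8.45860150335123 F jig [-1.8 -4.3] 6.2 grip 0.24306620266437873 59.71788167953491 tilt [-0.0009  0.0005]
wrist fence x-120 n976 y 10.9..24.4 xmin -125.6 xmax -110.3 z 12.7
wrist fence x-100 n1202 y 11.1..24.4 xmin -110.0 xmax -90.0 z 12.7
wrist fence x -80 n1010 y 11.1..24.7 xmin -90.0 xmax -70.0 z 12.5
wrist fence x -60 n652 y 16.0..24.8 xmin -70.0 xmax -50.1 z 12.5
wrist fence x -40 n378 y 16.1..25.1 xmin -50.0 xmax -33.7 z 12.5
wrist fence x  20 n140 y 16.4..21.4 xmin 15.7 xmax 30.0 z 12.5
wrist fence x  40 n76 y 16.7..21.7 xmin 30.1 xmax 36.5 z 12.4
wrist base x-140 n2084 y -50.9..34.2 xmin -135.5 xmax -130.0 z 5.5
wrist base x-120 n6780 y -51.3..34.6 xmin -130.0 xmax -110.0 z 5.7
wrist base x-100 n5618 y -51.5..35.1 xmin -109.9 xmax -90.0 z 5.6
wrist base x -80 n4023 y -51.5..35.6 xmin -90.0 xmax -70.0 z 5.6
wrist base x -60 n3154 y -51.6..36.0 xmin -70.0 xmax -50.0 z 5.5
wrist base x -40 n2718 y -51.3..36.2 xmin -50.0 xmax -30.0 z 5.5
wrist base x -20 n1188 y -51.7..36.8 xmin -30.0 xmax -10.0 z 5.5
wrist base x   0 n261 y -52.1..-40.2 xmin -9.9 xmax 1.3 z 5.5
wrist base x  20 n63 y -20.4..-15.8 xmin 20.8 xmax 30.0 z 5.6
wrist base x  40 n144 y -20.7..-15.5 xmin 30.1 xmax 42.9 z 5.5
wrist board x -80 n2069 y -10.0..10.9 xmin -82.3 xmax -70.0 z 61.3
wrist board x -60 n3271 y -14.6..15.9 xmin -70.0 xmax -50.0 z 61.6
wrist board x -40 n2799 y -21.4..22.6 xmin -50.0 xmax -30.0 z 61.6
wrist board x -20 n2100 y -9.8..11.3 xmin -30.0 xmax -10.0 z 61.6
wrist board x   0 n274 y -9.5..11.0 xmin -10.0 xmax -5.7 z 61.4
[0.0196 1.0862 0.0936]
```

The board is flush with the fence and down on the base. Its square end is about 25 mm short of the plunger tip. Sliding along the fence.

>>> send_rows(deltas="-0.003 0 0 0; -0.007 0 0 0; -0.011 0 0 0; -0.015 0 0 0; -0.018 0 0 0")

```text
t: 13.4
eef_pos: [0.4741, -0.2212, 0.0066]
tool_rot: [-0.007, 0.651, 0.759, 0.003]
contact_force: [-11.8, 25.1, 28.3]
gripper_width: 0.248
grasp_force: 63.2
```

```bash
python3 -c "
from h import *
jigcheck(['wrist'])
print(bot.get_obs()['torque'])" | grep -v base
```

```text
t 13.4 tcp jig [-0.0302 -0.0002] 0.0066 ydeg 8.779666744662599 F jig [-26.6  -8.1] 28.3 grip 0.2481616198475979 63.24483275413513 tilt [-0.0064  0.0132]
wrist fence x-120 n991 y 10.9..24.3 xmin -125.5 xmax -110.0 z 12.7
wrist fence x-100 n1247 y 11.0..24.5 xmin -110.0 xmax -90.0 z 12.7
wrist fence x -80 n1129 y 11.2..24.7 xmin -89.9 xmax -70.0 z 12.5
wrist fence x -60 n783 y 13.3..24.9 xmin -70.0 xmax -50.0 z 12.5
wrist fence x -40 n575 y 16.4..25.1 xmin -50.0 xmax -30.0 z 12.6
wrist fence x -20 n51 y 21.9..25.4 xmin -29.9 xmax -24.9 z 12.3
wrist fence x  20 n38 y 16.9..21.5 xmin 23.3 xmax 30.0 z 12.7
wrist fence x  40 n168 y 17.0..22.0 xmin 30.0 xmax 43.0 z 12.8
wrist board x -80 n566 y -9.5..10.8 xmin -72.7 xmax -70.0 z 61.1
wrist board x -60 n3025 y -9.7..11.2 xmin -70.0 xmax -50.0 z 62.0
wrist board x -40 n3393 y -20.6..22.6 xmin -50.0 xmax -30.0 z 61.9
wrist board x -20 n2323 y -9.4..11.7 xmin -30.0 xmax -10.0 z 61.9
wrist board x   0 n1252 y -9.3..11.7 xmin -10.0 xmax 4.2 z 61.6
[3.8832 2.1327 0.1553]
```

>>> send_rows(deltas="0 0 -0.0005 0; 0 0 -0.001 0; 0 0 -0.0015 0; 0 0 -0.0015 0")

```text
t: 13.85
eef_pos: [0.4754, -0.2298, 0.0074]
tool_rot: [-0.001, 0.653, 0.757, -0.0]
contact_force: [-4.2, 1.8, -1.6]
gripper_width: 0.244
grasp_force: 58.9
```

```bash
python3 -c "
from h import *
jigcheck([])
print(bot.get_obs()['torque'])" | grep -v base
```

```text
t 13.85 tcp jig [-0.0216 -0.0002] 0.0074 ydeg 8.477495385146584 F jig [-2.4 -3.9] -1.6 grip 0.2438573799613749 58.9151805639267 tilt [-0.0012  0.0007]
[0.419  0.8727 0.1279]
```

>>> send_rows(deltas="0 0 0.0004 0; 0 0 0.0008 0; -0.002 0 0.0008 0; -0.004 0 0.0008 0; -0.006 0 0.0008 0")

```text
t: 14.35
eef_pos: [0.4764, -0.2359, 0.0066]
tool_rot: [-0.001, 0.653, 0.757, -0.0]
contact_force: [-5.1, 3.9, -0.7]
gripper_width: 0.247
grasp_force: 58.9
```

```bash
python3 -c "
from h import *
jigcheck([])
print(bot.get_obs()['torque'])" | grep -v base
```

```text
t 14.35 tcp jig [-0.0154 -0.0001] 0.0066 ydeg 8.471893461600775 F jig [-4.6 -4.5] -0.7 grip 0.24711812738622674 58.92626702785492 tilt [-0.0011  0.0007]
[0.9631 1.1928 0.2006]
```

>>> send_rows(deltas="-0.0015 0 0 0; -0.003 0 0 0; -0.0045 0 0 0; -0.006 0 0 0; -0.007 0 0 0")

```text
t: 14.85
eef_pos: [0.4772, -0.2416, 0.0066]
tool_rot: [-0.001, 0.653, 0.758, 0.0]
contact_force: [-5.7, 6.2, 1.2]
gripper_width: 0.249
grasp_force: 59.3
```

```bash
python3 -c "
from h import *
jigcheck([])
print(bot.get_obs()['torque'])" | grep -v base
```

```text
t 14.85 tcp jig [-0.0096 -0.0001] 0.0066 ydeg 8.501803137139609 F jig [-7.  -4.8] 1.2 grip 0.24922005703352426 59.320440888404846 tilt [-0.0018  0.0025]
[1.3182 1.2532 0.1238]
```

>>> send_rows(deltas="-0.0015 0 0 0; -0.003 0 0 0; -0.0045 0 0 0; -0.006 0 0 0; -0.006 0 0 0")

```text
t: 15.35
eef_pos: [0.4781, -0.247, 0.0066]
tool_rot: [-0.002, 0.653, 0.758, 0.001]
contact_force: [-5.7, 6.8, 2.5]
gripper_width: 0.247
grasp_force: 59.5
```

>>> send_rows(deltas="-0.0008 0 0 0; -0.0016 0 0 0; -0.0024 0 0 0; -0.003 0 0 0; -0.003 0 0 0")

```text
t: 15.85
eef_pos: [0.4784, -0.2491, 0.0066]
tool_rot: [-0.002, 0.652, 0.758, 0.001]
contact_force: [-6.5, 9.6, 4.0]
gripper_width: 0.247
grasp_force: 59.9
```

```bash
python3 -c "
from h import *
jigcheck([])
print(bot.get_obs()['torque'])" | grep -v base
```

```text
t 15.85 tcp jig [-0.0021 -0.    ] 0.0066 ydeg 8.545209412010294 F jig [-10.4  -5. ] 4.0 grip 0.24675680372931671 59.89266872406006 tilt [-0.0026  0.0044]
[1.8965 1.4648 0.0954]
```

>>> send_rows(deltas="-0.0006 0 0 0; -0.0012 0 0 0; -0.0018 0 0 0; -0.0025 0 0 0; -0.0025 0 0 0")

```text
t: 16.35
eef_pos: [0.4783, -0.249, 0.0066]
tool_rot: [-0.004, 0.652, 0.758, 0.002]
contact_force: [-8.3, 16.6, 10.8]
gripper_width: 0.248
grasp_force: 60.8
```

>>> send_rows(deltas="-0.0006 0 0 0; -0.0012 0 0 0; -0.0018 0 0 0; -0.0025 0 0 0; -0.0025 0 0 0")

```text
t: 16.85
eef_pos: [0.4783, -0.2489, 0.0065]
tool_rot: [-0.006, 0.651, 0.759, 0.003]
contact_force: [-10.4, 23.0, 17.2]
gripper_width: 0.25
grasp_force: 61.6
```

```bash
python3 -c "
from h import *
jigcheck([])
print(bot.get_obs()['torque'])" | grep -v base
```

```text
t 16.85 tcp jig [-0.0022 -0.0001] 0.0065 ydeg 8.690569190751322 F jig [-24.3  -7.1] 17.2 grip 0.2497785898641586 61.62414193153381 tilt [-0.0058  0.0117]
[ 4.2655  2.1138 -0.1208]
```

```bash
python3 - <<'E' | grep -v "base\|wrist fence"
from h import *
jigcheck(['wrist'])
o,t,R=state(); a=np.radians(-81.8); M=np.array([[np.cos(a),-np.sin(a)],[np.sin(a),np.cos(a)]]); O=np.array([.4787,-.2511])
p=bot.read_camera("wrist"); C,u,v=cloud(p); J=np.c_[(C[:,:2]-O)@M,C[:,2]]*1e3
for x in range(-44,64,6):
    s=J[(abs(J[:,0]-x)<3)&(abs(J[:,1])<8)&(J[:,2]>55)&(J[:,2]<66)]
    if len(s)>10: print("top x",x,len(s),s[:,2].mean().round(2))
p=bot.read_camera("scene"); print([(r["confidence"],r["xyz"]) for q in ["board_mid","jig","plunger_tip"] for r in bot.landmark_of(p,q)[:1]])
cv2.imwrite("pics/s6.png",cv2.resize(p["img"][250:350,355:488],(798,600),interpolation=cv2.INTER_CUBIC)[:,:,::-1])
E
```

```text
t 16.85 tcp jig [-0.0022 -0.0001] 0.0065 ydeg 8.690569190751322 F jig [-24.3  -7.1] 17.2 grip 0.2497785898641586 61.62414193153381 tilt [-0.0058  0.0117]
wrist board x -40 n2452 y -9.4..11.4 xmin -44.8 xmax -30.0 z 61.6
wrist board x -20 n3233 y -14.1..16.7 xmin -30.0 xmax -10.0 z 61.9
wrist board x   0 n2754 y -21.0..23.2 xmin -10.0 xmax 10.0 z 61.7
wrist board x  20 n2074 y -9.2..11.8 xmin 10.0 xmax 30.0 z 61.6
wrist board x  40 n43 y -3.5..8.7 xmin 30.0 xmax 31.7 z 61.2
top x -44 625 60.66
top x -38 693 61.92
top x -32 673 61.86
top x -26 642 61.84
top x -20 605 61.81
top x -14 601 61.78
top x -8 566 61.8
top x -2 533 61.81
top x 4 517 61.75
top x 10 513 61.77
top x 16 463 61.75
top x 22 460 61.64
top x 28 399 61.63
[(0.92, [0.4799, -0.2502, 0.0323]), (0.69, [0.4783, -0.2519, 0.0034])]
```

View pics/s6.png

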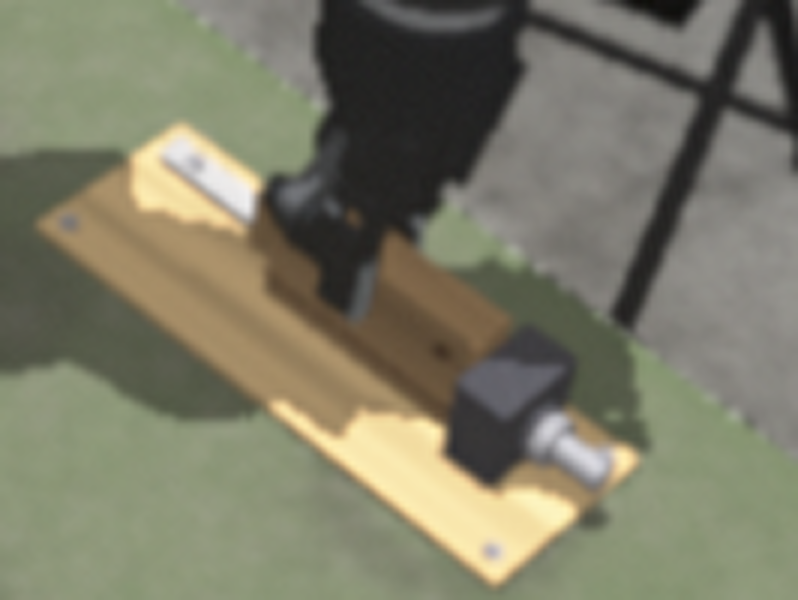

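The close-up shows the board's square end tight against the dark block at (455, 400), lying along the fence, with the plunger's rear stem sticking out at (600, 465). The shoulder is at −44.8 mm (home is −44), the top is level to 0.2 mm, and the force rises without any motion, so it is bearing on the stop. I'll hold briefly and check it is steady.

>>> send_rows(deltas="0 0 0 0; 0 0 0 0; 0 0 0 0; 0 0 0 0; 0 0 0 0")

```text
t: 17.65
eef_pos: [0.4783, -0.2489, 0.0065]
tool_rot: [-0.006, 0.651, 0.759, 0.003]
contact_force: [-10.4, 23.5, 16.4]
gripper_width: 0.247
grasp_force: 61.6
```

```bash
python3 - <<'E'
from h import *
jigcheck([])
o=bot.get_obs()
F=np.array(o["contact_force"])
if np.linalg.norm(F)<38 and o["grasp_force"]>50: print(bot.hand_in())
E
```

```text
t 17.65 tcp jig [-0.0023 -0.0001] 0.0065 ydeg 8.691838522293226 F jig [-24.7  -6.9] 16.4 grip 0.24740904594338334 61.61839306354523 tilt [-0.0058  0.0116]
the job is handed in; nothing more can be done
None
```

I handed the job in at 17.7 s with the board held flat on the base, flush with the fence and pressed against the stop at about 25 N; the first grip closed above the board and was redone, and the pot, jar and meter were never touched.

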